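# Present the notched end of a glaze test tile to the tile reader

## Robot

A 6-joint arm with a two-finger parallel gripper is mounted at the origin on a cart in front of the work surface, level with it; the furniture and walls round the work are solid. World frame = base frame: x ahead of the robot, y to its left, z up, the work surface at z = 0. Lengths are in mm, angles in rad, forces in N, time in s.
With the tool pointing down it reaches from about 350 to 775 mm from the base axis. Payload 5.5 kg.
Tool frame: the origin (TCP) lies at the very end of the fingers, on their centre line; the grasp point (between the pads) lies 19 mm behind it; z points along the fingers, y is the line along which they close (so a half turn about z gives the same grasp; the last joint's range is limited). The gripper opens to 85 mm and grips with 20 to 120 N. Pads are 22 mm wide; open, the fingers measure 114 mm over their backs; the gripper's body (76 mm by 85 mm) begins 54 mm behind the grasp point. The pads swing forward as they close: fully open they stand 13 mm farther back than shut.
Start: joints at [-1.449, 0.313, 0.046, 1.304, 0, 1.431], TCP at [148.815, -555.451, 231.323] pointing down, gripper open.
Joint ranges: [-2.76, 2.76], [-0.86, 1.69], [-1.03, 1.26], [-2.2, 2.34], [-1.47, 1.5], [-3.14, 3.14]. Speed limits (rad/s): [2.57, 2.57, 3.14, 3.14, 3.14, 3.14].

## Interface

Orientations are given as a unit quaternion [w, x, y, z].
In Python, from plant import bot gives the robot as it stands.
- The arm moves only by the tool servo_tool, never from a script. Its argument "steps" is a list of rows, each a list of 7 numbers: the shift along the tool's x, y, z in cm, then the turn, a rotation vector about the tool's x, y, z in rad, then the finger opening in cm, from 0 to 8.54. In form: [[tx, ty, tz, ax, ay, az, grip], ...]. A call has 1 to 20 rows; each row shifts and turns the commanded pose from where the row before left it, along the tool's axes as they then stand; what a row does not reach is not made up. A row lasts 1/8 s, in which the tool goes at most 62.5 mm and 10.7 degrees, less where a joint would pass 70% of its speed; a pose out of reach is approached as far as the arm can. A call with a gripper value outside its range is refused whole. The fingers move at their own pace and stop on an object; "squeeze" is the grip in N (left out, the last holds). Time passes only in rows, so rows that do not move let the fingers close. It gives the time, the measured TCP pose, the force, the opening and the grip force at its end, in the units of the state.
- bot.sense(): the state, without advancing time (a new reading comes with each control period).
- bot.read_camera(name): name is "side" or "top"; returns a dict with "frame" (480x640x3 uint8, red, green, blue), "range_z" (480x640 float32, mm along the optical axis (not along the pixel's ray), 0 where there is no reading), "mtx" (3x3 intrinsics, pixels), "cam_to_world" (4x4, takes a point from camera to world coordinates). Camera axes: x right, y down, z forward; pixel columns grow to the right and rows downward; lengths in mm; the calibration is good to about 2 mm. A picture is of the moment at which its call begins.
- bot.finish_job(): hands the job in; it is judged then, once.
Trained networks look in a picture, given as the dict that the camera call returned (one of the last four; its "shot" number tells which), for a name from the list of things; names that differ only in an ending like _2 or _b are one class to them, and where a whole thing is asked for, a point or a joint stands for the part that bears it (a point fixed in the world has none). Each returns a list of dicts, best first, with "p" (0 to 1); they miss things now and then, are a little off and sometimes report something else, mostly with a low value. They report only what shows in the picture. A call takes as long as a camera call.
- bot.search_frame(picture, thing): "rect" ([centre column, centre row, width, height] in pixels, round what is visible of it).
The state is a dict: "time_s": time; "q": joint angles; "qvel": joint speeds; "effort": joint torques, N m; "tool_pos": TCP position; "eef_rot": TCP orientation; "contact_force": force on the tool from outside, world axes, zero at the start; "moment": the same for the moment, N m; "finger_gap": finger opening in mm; "finger_force": force on a finger pad.
Only numpy, scipy, OpenCV 4.12 (cv2) and the standard library are available. Lean on these libraries where they do the work, as an engineer would, in place of code of your own. Each camera call takes 0.05 s, during which the arm holds its last target. There are 200 camera calls.

## Task

Two glaze test tiles lie label up on the table: pick up the one with a notch cut out of one corner, turn it, label still up, and bring its notched end level into the mouth of the white tile reader, so that the notch passes the red key post and the tile's end meets the black sprung plate behind. Feel the plate give, push it more than half of its travel in, and finish while still holding the tile there in the gripper, level and clear of the reader's base, with the plate kept pushed in. Leave the square-cornered tile where it is.

Things in the scene. Friction and masses are not known exactly. Their poses are not given: they have to be found in the camera images.
- test_tile_center (a point): Centre (half-way up) of the notched tile, the one to present: flat terracotta-coloured, 120 x 46 x 12 mm, loose on the table, label up. Blue glazed field with a white label amid its upper face; both bare ends look alike but for the notch. x: along its length to the notched end; y: across its 46 mm width (grip it so, at the middle, fingertips almost on the table); z: out of the label face.
- test_tile: The same tile (about 0.11 kg); origin at the centre of its underside, same axes.
- tile_notch (a point): Middle of the notch, at [53, -16.5, 0] mm from the tile's centre. The notch is a rectangle cut right through the tile's corner at +x, -y (the right-hand corner, seen from above with the notched end pointing away from you): 14 mm along x, 13 mm along y.
- square_tile_center (a point): Centre (half-way up) of the other tile: same size, look and axes, but four square corners and no notch. To be left alone.
- tile_reader: White tile reader, fixed; its place and yaw differ each time. Origin: at table level under the middle of its mouth, in the plane of the key post's front. x points into the mouth (away from the robot at yaw 0), y left, z up. Grey base 12 mm high, x = -20 to 95 mm, 96 mm wide; housing behind, x = 41 to 93 mm, 86 mm high. The mouth is open to the front and the top.
- reader_mouth (a point): Middle of the mouth, 50 mm above the reader's origin: the height at which to hold the tile's centre, its middle line on y = 0. The mouth is a passage 54 mm wide (y = -27 to 27 mm) between white cheeks 70 mm high, x = -8 to 42 mm, with lips before them flared outwards to x = -20 mm. The tile is pushed in along the reader's x.
- reader_key (a point): Middle of the red key post at the right (-y) side of the mouth, at [5, -21.5, 50] mm in the reader's frame. It fills x = 0 to 10, y = -28 to -15.5 mm, 74 mm high: only the notched end of a tile that is label up passes beside it; any other end is stopped at x = 0.
- plate_face (a point): Middle of the front face of the black sprung plate, which the tile's end pushes in along the reader's x. The face is 20 mm wide, from 27 to 73 mm above the table, and stands at x = 1 mm in the reader's frame at rest; the point moves with the plate.
- reader_plate (a joint): How far the sprung plate is pushed in: 0 at rest, 0.010 m at its hard stop. It resists with 2 N at rest, growing to 6 N at the stop, and springs back when let go.

How it is judged (in metres and radians):
At the end, for the whole second after the job is handed in: The gripper holds the notched tile still, label up (level within 0.15 rad), in line with the mouth within 0.2 rad, centre 30 to 78 mm above the table, middle of the notch within 18 mm of the key post's seen from above, and the tile presses the plate in by more than 5 of its 10 mm (value of joint reader_plate above 0.005 m and contact force between test_tile and tile_reader above 1 N and horizontal distance between tile_notch and reader_key below 0.018 m and angle between the x axis of test_tile and the x axis of tile_reader, either way round below 0.2 rad and angle between test_tile_center's own z axis and vertical below 0.15 rad and height (world z) of test_tile_center between 0.03 and 0.078 m and contact force between test_tile and the fingers above 1 N and linear speed of test_tile below 0.03 m/s); the arm keeps its last pose, push and grip.
It fails at once if the square-cornered tile is moved by more than 3 cm (distance of square_tile_center from where it was at the start of the episode above 0.03 m).
It also fails if it takes over 40 s, if anything falls off the work surface, if the arm or the gripper's body presses on something with over 40 N, if the wrist force passes 120 N, or if a joint passes its speed limit or range.

## Working session

There is one attempt and no reset: what is moved stays moved. The work goes in short steps, Python scripts to look and compute and a tool call to move; the robot and the scene stay as the last step left them, time stands still between calls to the robot, and variables do not carry over. Pictures are saved under pics/ and viewed, at most 10 in all, crops included, and the job is handed in when it is done.

Besides the shell and the picture viewer there is one more tool, called after ">>>" as name([rows], argument=value, ...), one row to a line, values as JSON. servo_tool: Moves the arm, as the interface text tells. Its arguments: {"type":"object","properties":{"steps":{"type":"array"},"squeeze":{"type":"number"}},"required":["steps"]}

```bash
mkdir -p pics; cat > h.py <<'E'
import numpy as np, cv2
from plant import bot
def pts(c):
    K=np.array(c["mtx"]);T=np.array(c["cam_to_world"]);z=c["range_z"]
    v,u=np.mgrid[:480,:640]
    P=np.stack([(u-K[0,2])/K[0,0]*z,(v-K[1,2])/K[1,1]*z,z],-1)
    W=P@T[:3,:3].T+T[:3,3]; W[z==0]=np.nan
    return W
def save(c,n): cv2.imwrite(n,c["frame"][:,:,::-1])
E
python3 - <<'E'
from h import *
for n in("top","side"):
    c=bot.read_camera(n);save(c,f"pics/{n}1.png");W=pts(c)
    print(n,np.array(c["cam_to_world"]).round(2).tolist())
    for t in("test_tile","tile_notch","square_tile_center","tile_reader","reader_key","plate_face"):
        for d in bot.search_frame(c,t)[:3]:
            r=d["rect"];print(t,round(d["p"],2),np.round(r,1),W[int(r[1]),int(r[0])].round(0))
s=bot.sense();print(s)
E
```

```text
top [[-0.02, -1.0, 0.1, 428.2], [-1.0, 0.01, -0.03, 137.1], [0.03, -0.1, -1.0, 902.13], [0.0, 0.0, 0.0, 1.0]]
test_tile 0.86 [220.6 225.2  61.9  31.3] [536. 304.  14.]
tile_notch 0.75 [221.3 228.6  62.2  31.1] [529. 302.  15.]
square_tile_center 0.8 [299.  277.7  60.4  43.8] [428. 145.  15.]
tile_reader 0.72 [400.2 193.3  56.7  69.7] [591. -59.  48.]
reader_key 0.8 [398.6 193.3  58.1  70.8] [591. -55.  45.]
side [[-0.9, -0.18, 0.39, 31.07], [-0.44, 0.39, -0.81, 1128.06], [-0.0, -0.9, -0.43, 580.35], [0.0, 0.0, 0.0, 1.0]]
test_tile 0.96 [283.2 293.2  46.5  35.5] [523. 314.  14.]
test_tile 0.51 [346.5 206.2   0.   13.5] [538.  -8.  70.]
tile_notch 0.79 [280.5 296.5  39.7  37. ] [525. 323.  12.]
square_tile_center 0.62 [366.7 270.6  24.2  30.5] [417. 161.  13.]
tile_reader 0.56 [333.9 210.3  57.9  51.7] [573. -11.  52.]
{'time_s': 0.7, 'q': array([-1.44861327e+00,  3.13139058e-01,  4.61084247e-02,  1.30363417e+00,
        5.69614728e-06,  1.43117983e+00]), 'qvel': array([ 0.00017448, -0.00063961,  0.00040543, -0.00121319, -0.00102125,
        0.00058717]), 'effort': array([-3.05807216e-04, -4.80287826e+01,  2.98750019e+01, -3.18590055e-04,
       -3.08526151e-04, -3.40617902e-06]), 'tool_pos': array([ 148.807977  , -555.44220367,  231.36133488]), 'eef_rot': array([6.57840884e-05, 9.91444849e-01, 1.30526273e-01, 2.27474575e-06]), 'contact_force': array([-0.05957597, -0.8014884 ,  0.5646437 ]), 'moment': array([-0.00068149, -0.05744861, -0.0057036 ]), 'finger_force': 0.0, 'finger_gap': 85.47294736981301}
```

View pics/top1.png

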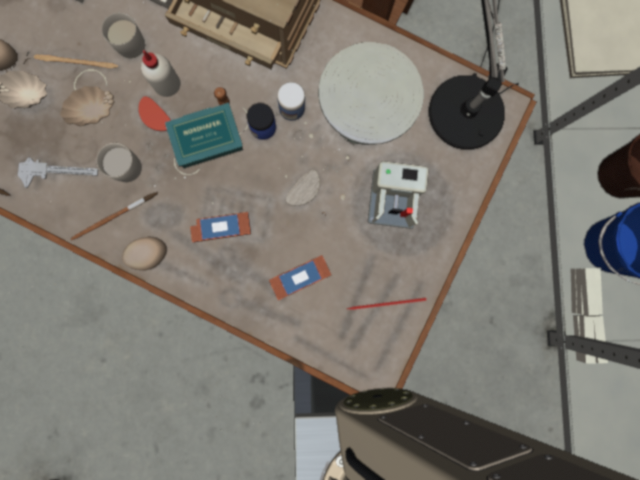

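View pics/side1.png

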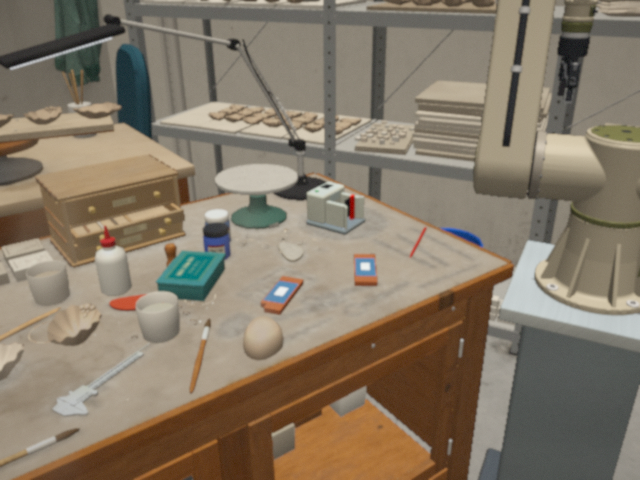

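The top view shows tiles at (221,227) and (300,277), with the reader at (399,195) and its red key at about (407,211). I can't make out the notch at this scale, so I'll enlarge and fit.

```bash
python3 - <<'E'
from h import *
fs=[];
for i in range(4):
    c=bot.read_camera("top");fs.append(c["frame"].astype(float))
F=np.mean(fs,0).astype(np.uint8)[:,:,::-1]
W=pts(c)
np.savez("top.npz",F=F,W=W,K=c["mtx"],T=c["cam_to_world"])
cr=lambda x,y,w,h,s:cv2.resize(F[y:y+h,x:x+w],None,fx=s,fy=s,interpolation=cv2.INTER_CUBIC)
a=cr(180,200,80,60,5);b=cr(260,250,80,60,5);r=cr(360,155,80,90,5)
r=cv2.resize(r,(400,300*1)) if 0 else cr(360,170,80,60,5)
d=bot.read_camera("side");save(d,"pics/s2.png");S=d["frame"][:,:,::-1]
e=cv2.resize(S[245:319,250:396],(400,203),interpolation=cv2.INTER_CUBIC)
o=np.zeros((600,800,3),np.uint8);o[:300,:400]=a;o[:300,400:]=b;o[300:,:400]=r;o[300:503,400:]=e
cv2.imwrite("pics/z1.png",o)
# tile outlines: saturated orange/blue
hsv=cv2.cvtColor(F,cv2.COLOR_BGR2HSV)
for (x,y) in((221,227),(300,277)):
    m=np.zeros((480,640),np.uint8);sl=np.s_[y-35:y+35,x-42:x+42]
    m[sl]=(W[sl][...,2]>7).astype(np.uint8)
    P=W[m>0];print("n",len(P),np.nanmedian(P[:,2]))
    (cx,cy),(w,h),an=cv2.minAreaRect(P[:,:2].astype(np.float32));print((cx,cy),(w,h),an)
E
```

```text
n 1302 13.118848739205589
(533.3007202148438, 305.51416015625) (46.977691650390625, 120.55992889404297) 7.366482257843018
n 1349 13.297929420743571
(406.5636901855469, 133.98109436035156) (92.21118927001953, 119.78459167480469) 24.144886016845703
```

View pics/z1.png

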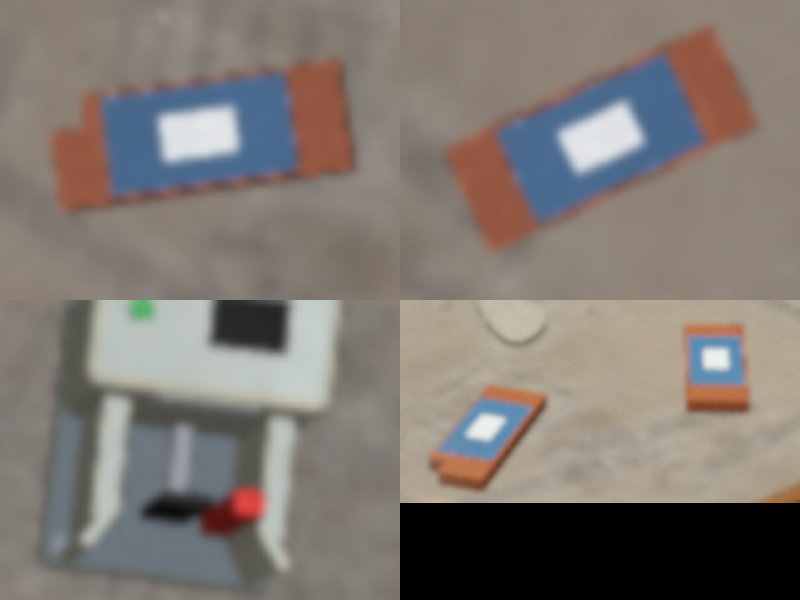

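The upper-left crop shows the notched tile: its notch is at the left (+y) end, on the far (+x) side. The other tile, at upper right, has square corners. Next I'll measure the reader.

```bash
python3 - <<'E'
from h import *
d=np.load("top.npz");W=d["W"];F=d["F"].astype(int)
S=np.s_[150:245,350:450]
w=W[S].reshape(-1,3);f=F[S].reshape(-1,3)
z=w[:,2]
def rect(m,n):
    P=w[m][:,:2].astype(np.float32);print(n,len(P),np.median(w[m][:,2]).round(1),cv2.minAreaRect(P))
print(np.histogram(z[~np.isnan(z)],bins=np.arange(-5,110,5)))
rect((z>80)&(z<95),"housing top")
ch=(z>66)&(z<76);rect(ch,"cheeks")
rect((z>8)&(z<95),"all")
red=(f[:,2]>150)&(f[:,1]<80)&(z>66);P=w[red];print("key",len(P),P.mean(0),P.min(0),P.max(0))
blk=(f.sum(1)<120)&(z>60)&(z<80);P=w[blk];print("blk",len(P),P.mean(0) if len(P) else 0)
for n in("side",):
    c=bot.read_camera(n);Ws=pts(c)[170:240,295:380].reshape(-1,3);zs=Ws[:,2]
    m=(zs>82)&(zs<95);print(m.sum(),cv2.minAreaRect(Ws[m][:,:2].astype(np.float32)))
E
```

```text
(array([1842, 4415,   85,  647,   96,   47,   45,   58,   52,   61,   61,
         98,   71,   68,  166,  275,   71,  285,  967,   49,    0,    0]), array([ -5,   0,   5,  10,  15,  20,  25,  30,  35,  40,  45,  50,  55,
        60,  65,  70,  75,  80,  85,  90,  95, 100, 105]))
housing top 1301 86.7 ((615.5975952148438, -55.99701690673828), (96.19728088378906, 53.437801361083984), 82.43280029296875)
cheeks 454 70.7 ((585.6044311523438, -51.14866638183594), (94.35511779785156, 106.88031768798828), 81.97335052490234)
all 3165 70.6 ((586.5923461914062, -52.289878845214844), (96.66757202148438, 113.87364959716797), 82.18034362792969)
key 23 [552.18094618 -68.34094085  74.68434355] [548.0821946  -72.87111227  70.66875693] [556.70685678 -64.21746863  77.85170441]
blk 15 [551.92680303 -43.44431061  68.25760477]
309 ((612.0384521484375, -51.08960723876953), (94.20011901855469, 54.549068450927734), 80.46131134033203)
```

>>> servo_tool([
  [0,0,0,0,0,-0.176,6.2],
  [0,0,0,0,0,-0.176,6.2],
  [0,0,0,0,0,-0.176,6.2],
  [0,0,0,0,0,-0.176,6.2],
  [0,0,0,0,0,-0.176,6.2],
  [0,0,0,0,0,-0.176,6.2],
  [0,0,0,0,0,-0.176,6.2],
  [0,0,0,0,0,-0.176,6.2],
  [0,0,0,0,0,-0.176,6.2],
  [0,0,0,0,0,-0.176,6.2],
  [0,0,0,0,0,-0.176,6.2],
  [0,0,0,0,0,-0.176,6.2],
  [0,0,0,0,0,-0.176,6.2],
], squeeze=60)

```text
time_s: 2.62
tool_pos: [148.8, -555.4, 231.3]
eef_rot: [0.0, 0.289, 0.957, -0.0]
contact_force: [0.7, 0.1, -0.4]
finger_gap: 62.0
finger_force: 0.0
```

>>> servo_tool([
  [-1.05,5.15,0,0,0,0,6.2],
  [-1.05,5.15,0,0,0,0,6.2],
  [-1.05,5.15,0,0,0,0,6.2],
  [-1.05,5.15,0,0,0,0,6.2],
  [-1.05,5.15,0,0,0,0,6.2],
  [-1.05,5.15,0,0,0,0,6.2],
  [-1.05,5.15,0,0,0,0,6.2],
  [-1.05,5.15,0,0,0,0,6.2],
  [-1.05,5.15,0,0,0,0,6.2],
  [-1.05,5.15,0,0,0,0,6.2],
  [-1.05,5.15,0,0,0,0,6.2],
  [3.07,4.0,0.9,0,0,0,6.2],
  [3.07,4.0,0.9,0,0,0,6.2],
  [3.07,4.0,0.9,0,0,0,6.2],
  [3.07,4.0,0.9,0,0,0,6.2],
  [3.07,4.0,0.9,0,0,0,6.2],
  [3.07,4.0,0.9,0,0,0,6.2],
  [3.07,4.0,0.9,0,0,0,6.2],
  [3.07,4.0,0.9,0,0,0,6.2],
  [3.07,4.0,0.9,0,0,0,6.2],
])

```text
time_s: 5.12
tool_pos: [532.1, 304.9, 150.1]
eef_rot: [0.0, 0.292, 0.957, 0.0]
contact_force: [0.9, -0.4, 0.7]
finger_gap: 61.7
finger_force: 0.0
```

>>> servo_tool([
  [0,0,0,0,0,-0.176,6.2],
  [0,0,0,0,0,-0.176,6.2],
  [0,0,0,0,0,-0.176,6.2],
  [0,0,0,0,0,-0.176,6.2],
  [0,0,0,0,0,-0.176,6.2],
  [0,0,0,0,0,-0.176,6.2],
  [0,0,0,0,0,-0.176,6.2],
  [0,0,0,0,0,-0.176,6.2],
  [0,0,0,0,0,-0.176,6.2],
  [0,0,0,0,0,-0.176,6.2],
  [0,0,0,0,0,-0.176,6.2],
  [0,0,0,0,0,-0.176,6.2],
  [0,0,0,0,0,-0.176,6.2],
  [0,0,0,0,0,0,6.2],
])

```text
time_s: 6.88
tool_pos: [532.2, 303.2, 150.2]
eef_rot: [0.0, 0.749, -0.662, 0.0]
contact_force: [-0.4, 0.4, -0.3]
finger_gap: 62.3
finger_force: 0.0
```

>>> servo_tool([
  [-0.21,-0.14,3,0,0,0,6.2],
  [0,0,4,0,0,0,6.2],
  [0,0,4,0,0,0,6.2],
  [0,0,2,0,0,0,6.2],
  [0,0,1,0,0,0,6.2],
  [0,0,0.5,0,0,0,6.2],
  [0,0,0.2,0,0,0,6.2],
  [0,0,0,0,0,0,6.2],
])

```text
time_s: 7.88
tool_pos: [533.9, 305.6, 4.0]
eef_rot: [-0.001, 0.75, -0.662, 0.0]
contact_force: [-0.4, 0.2, 0.6]
finger_gap: 61.8
finger_force: 0.0
```

>>> servo_tool([
  [0,0,0.15,0,0,0,6.2],
  [0,0,0,0,0,0,4.0],
  [0,0,0,0,0,0,4.0],
  [0,0,0,0,0,0,4.0],
  [0,0,0,0,0,0,4.0],
  [0,0,0,0,0,0,4.0],
], squeeze=60)

```text
time_s: 8.62
tool_pos: [533.9, 305.6, 2.5]
eef_rot: [-0.001, 0.75, -0.661, 0.0]
contact_force: [-1.0, 0.2, 6.3]
finger_gap: 44.4
finger_force: 61.8
```

>>> servo_tool([
  [0,0,-1,0,0,0,4.0],
  [0,0,-3,0,0,0,4.0],
  [0,0,-4,0,0,0,4.0],
  [0,0,-4,0,0,0,4.0],
  [0,0,0,0,0,0.167,4.0],
  [0,0,0,0,0,0.167,4.0],
  [0,0,0,0,0,0.167,4.0],
  [0,0,0,0,0,0.167,4.0],
  [0,0,0,0,0,0.167,4.0],
  [0,0,0,0,0,0.167,4.0],
  [0,0,0,0,0,0.167,4.0],
  [0,0,0,0,0,0.167,4.0],
  [0,0,0,0,0,0.167,4.0],
  [0,0,0,0,0,0.167,4.0],
  [0,0,0,0,0,0.167,4.0],
  [0,0,0,0,0,0,4.0],
])

```text
time_s: 10.62
tool_pos: [533.0, 305.3, 121.6]
eef_rot: [-0.0, 0.069, 0.998, -0.0]
contact_force: [0.6, -0.0, -0.8]
finger_gap: 44.0
finger_force: 61.4
```

```bash
python3 - <<'E'
from h import *
s=bot.sense();p=s["tool_pos"];q=s["eef_rot"];f=2*np.arctan2(q[2],q[1]);print(p,np.degrees(f),s["finger_force"])
ori=np.array([549.3,-47.2]);a=-0.135;ex=np.array([np.cos(a),np.sin(a)])
t=ori-115*ex;d=t-p[:2];print("target",t)
print("tool shift mm",d@[np.cos(f),np.sin(f)],d@[np.sin(f),-np.cos(f)])
E
```

```text
[532.98273367 305.30150378 121.63190962] 172.03459374425265 61.42324090003967
target [435.34634691 -31.72211423]
tool shift mm 49.991275387054756 -347.30196588260105
```

>>> servo_tool([
  [0.62,-4.34,0,0,0,0,4.0],
  [0.62,-4.34,0,0,0,0,4.0],
  [0.62,-4.34,0,0,0,0,4.0],
  [0.62,-4.34,0,0,0,0,4.0],
  [0.62,-4.34,0,0,0,0,4.0],
  [0.62,-4.34,0,0,0,0,4.0],
  [0.62,-4.34,0,0,0,0,4.0],
  [0.62,-4.34,0,0,0,0,4.0],
  [0,0,2.5,0,0,0,4.0],
  [0,0,2.5,0,0,0,4.0],
  [0,0,2.5,0,0,0,4.0],
  [0,0,0,0,0,0,4.0],
])

```text
time_s: 12.12
tool_pos: [433.6, -31.0, 45.5]
eef_rot: [-0.002, 0.069, 0.998, 0.0]
contact_force: [-0.1, -0.5, -0.8]
finger_gap: 43.9
finger_force: 61.6
```

```bash
python3 - <<'E'
from h import *
s=bot.sense();p=s["tool_pos"];q=s["eef_rot"];f=2*np.arctan2(q[2],q[1]);print(p,np.degrees(f),s["finger_force"],s["finger_gap"])
a=bot.read_camera("top");b=bot.read_camera("side")
A=a["frame"][150:310,320:480,::-1];B=b["frame"][150:270,270:430,::-1]
o=np.zeros((480,800,3),np.uint8)
o[:400,:400]=cv2.resize(A,(400,400),interpolation=2);o[:300,400:]=cv2.resize(B,(400,300),interpolation=2)
cv2.imwrite("pics/z2.png",o)
np.savez("top2.npz",F=a["frame"],W=pts(a),G=b["frame"],V=pts(b))
E
```

```text
[433.64427412 -30.97187209  45.50697786] 172.0663523570802 61.56180739402771 43.934684404817894
```

View pics/z2.png

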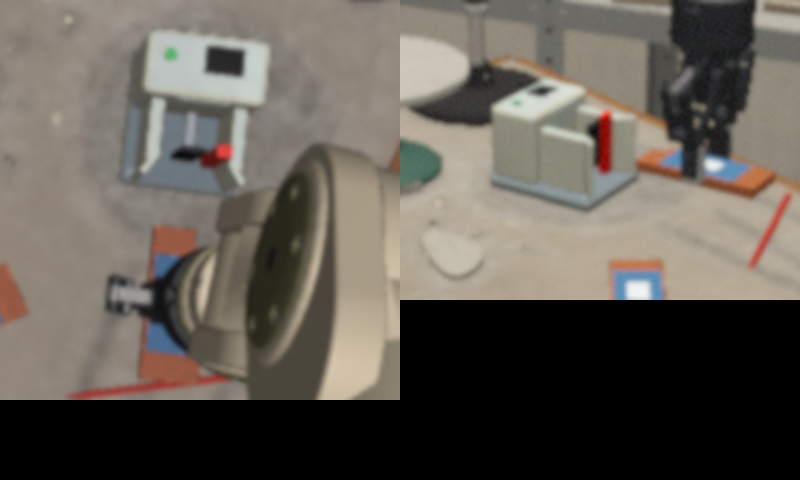

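The tile is held level in front of the mouth. I'll measure its pose from the visible points.

```bash
python3 - <<'E'
from h import *
d=np.load("top2.npz")
ori=np.array([549.3,-47.2]);a=-0.135;ex=np.array([np.cos(a),np.sin(a)]);ey=np.array([-ex[1],ex[0]])
for F,W in((d["F"],d["W"]),(d["G"],d["V"])):
    F=F.astype(int);r,g,b=F[...,0],F[...,1],F[...,2]
    near=(np.abs(W[...,0]-435)<75)&(np.abs(W[...,1]+31)<50)&(W[...,2]>40)&(W[...,2]<64)
    m=near&(((r>g+35)&(r>b+35))|(b>r+30))
    P=W[m];X=(P[:,:2]-ori)@ex;Y=(P[:,:2]-ori)@ey
    A=np.c_[X,Y,np.ones(len(X))];t=np.abs(P[:,2]-np.median(P[:,2]))<5
    print(len(P),np.median(P[:,2]),"tilt",np.linalg.lstsq(A[t],P[t,2],rcond=None)[0],"X",np.percentile(X,[0,1,99,100]).round(1),"Y",np.percentile(Y,[0,1,99,100]).round(1))
    top=[]
    for x in range(-175,-50,10):
        k=(X>=x)&(X<x+10)
        if k.sum()>3: top.append((x+5,Y[k].min().round(1),Y[k].max().round(1),int(k.sum())))
    print(top)
E
```

```text
579 56.11861991345518 tilt [-3.75769079e-03 -2.45053822e-03  5.56478264e+01] X [-174.9 -174.4  -56.1  -55.3] Y [-22.9 -21.1  22.4  22.6]
[(-170, np.float64(-22.9), np.float64(22.3), 120), (-160, np.float64(-22.7), np.float64(22.6), 123), (-150, np.float64(-9.2), np.float64(22.6), 61), (-140, np.float64(1.4), np.float64(22.3), 44), (-130, np.float64(9.8), np.float64(21.8), 9), (-90, np.float64(9.5), np.float64(22.2), 27), (-80, np.float64(-1.2), np.float64(21.6), 34), (-70, np.float64(-9.1), np.float64(22.6), 81), (-60, np.float64(-8.7), np.float64(22.6), 78)]
411 56.33887646680125 tilt [ 3.28610073e-04 -4.77027754e-02  5.68607814e+01] X [-178.1 -177.1  -58.8  -57.1] Y [-21.7 -19.4  29.7  31.6]
[(-170, np.float64(-21.1), np.float64(27.6), 54), (-160, np.float64(-18.0), np.float64(30.0), 49), (-150, np.float64(-13.5), np.float64(30.7), 39), (-140, np.float64(-15.1), np.float64(27.9), 48), (-130, np.float64(-17.5), np.float64(28.7), 27), (-120, np.float64(-20.4), np.float64(-7.9), 11), (-110, np.float64(-21.7), np.float64(31.6), 6), (-100, np.float64(17.7), np.float64(29.0), 14), (-90, np.float64(-0.5), np.float64(27.5), 32), (-80, np.float64(-12.2), np.float64(27.7), 27), (-70, np.float64(-14.7), np.float64(29.7), 44), (-60, np.float64(-10.5), np.float64(26.9), 25)]
```

>>> servo_tool([
  [-1.5,0,0,0,0,0,4.0],
  [-1.5,0,0,0,0,0,4.0],
  [-1,0,0,0,0,0,4.0],
  [-0.5,0,0,0,0,0,4.0],
  [-0.5,0,0,0,0,0,4.0],
  [0,0,0,0,0,0,4.0],
])

```text
time_s: 12.98
tool_pos: [485.1, -38.4, 46.7]
eef_rot: [-0.0, 0.07, 0.998, -0.0]
contact_force: [-0.1, 1.2, -0.8]
finger_gap: 43.6
finger_force: 61.6
```

>>> servo_tool([
  [-0.3,0,0,0,0,0,4.0],
  [-0.3,0,0,0,0,0,4.0],
  [-0.3,0,0,0,0,0,4.0],
  [0,0,0,0,0,0,4.0],
  [0,0,0,0,0,0,4.0],
])

```text
time_s: 13.6
tool_pos: [493.2, -39.5, 46.6]
eef_rot: [-0.001, 0.07, 0.998, -0.0]
contact_force: [-2.5, 0.6, -0.2]
finger_gap: 43.9
finger_force: 61.7
```

>>> servo_tool([
  [-0.2,0,0,0,0,0,4.0],
  [0,0,0,0,0,0,4.0],
  [0,0,0,0,0,0,4.0],
])

```text
time_s: 13.98
tool_pos: [495.5, -39.9, 46.6]
eef_rot: [-0.0, 0.07, 0.998, 0.0]
contact_force: [-4.2, 1.3, 0.1]
finger_gap: 43.7
finger_force: 61.7
```

>>> servo_tool([
  [-0.2,0,0,0,0,0,4.0],
  [0,0,0,0,0,0,4.0],
  [0,0,0,0,0,0,4.0],
])

```text
time_s: 14.35
tool_pos: [497.6, -40.1, 46.6]
eef_rot: [-0.0, 0.07, 0.998, -0.0]
contact_force: [-4.6, 0.2, -0.7]
finger_gap: 43.9
finger_force: 61.7
```

>>> servo_tool([
  [-0.1,0,0,0,0,0,4.0],
  [0,0,0,0,0,0,4.0],
  [0,0,0,0,0,0,4.0],
])

```text
time_s: 14.72
tool_pos: [498.4, -40.2, 46.6]
eef_rot: [-0.001, 0.07, 0.998, 0.0]
contact_force: [-4.9, -0.0, 0.1]
finger_gap: 43.6
finger_force: 61.7
```

```bash
python3 - <<'E'
from h import *
f=[]
for i in range(8):
    a=bot.read_camera("top" if i%2 else "side");f.append(bot.sense()["contact_force"])
    if i%2: A=a
    else: B=a
print(np.mean(f,0),np.std(f,0),bot.sense()["time_s"])
o=np.zeros((400,800,3),np.uint8)
o[:,:400]=cv2.resize(A["frame"][160:280,350:470,::-1],(400,400),interpolation=2);o[:,400:]=cv2.resize(B["frame"][160:260,290:390,::-1],(400,400),interpolation=2)
cv2.imwrite("pics/z3.png",o)
E
```

```text
[-5.39473312  0.55519649 -0.01828066] [0.53443243 0.26256542 0.4519723 ] 15.125
```

View pics/z3.png

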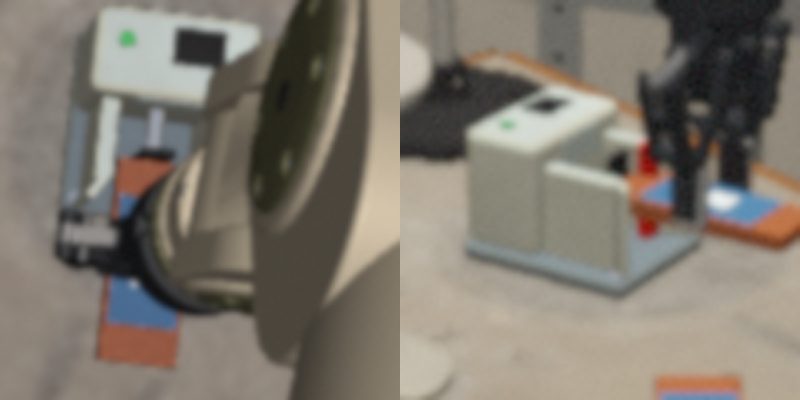

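The force of about 5.4 N and the pose both put the plate about 8.5 mm in. The picture shows the tile level in the mouth, with its notch beside the red key. I'll hand in.

```bash
python3 -c "
from plant import bot
print(bot.finish_job())"
```

```text
the job is handed in; nothing more can be done
None
```

I handed the job in with the notched tile still gripped level in the reader's mouth, its notch beside the red key post and the plate pushed in about 8.5 of 10 mm (estimated from about 5.4 N of push and the arm's position); the square-cornered tile was never touched, and no verdict came back.

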